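# Show a shoe heel to the inspection camera

### The arm

A 7-joint arm with a two-finger parallel gripper is mounted at the origin on the work surface. World frame = base frame: x ahead of the robot, y to its left, z up, the work surface at z = 0. Lengths are in m, angles in rad, forces in N, time in s.
With the tool pointing down it reaches from about 0.35 to 0.9 m from the base axis. Payload 19.9 kg.
Tool frame: the origin (TCP) lies midway between the tips of the shut fingers; the grasp point (between the pads) lies 19 mm behind it; z points along the fingers, y is the line along which they close (so a half turn about z gives the same grasp; the last joint's range is limited). The gripper opens to 85 mm and grips with 20 to 120 N. Pads are 22 mm wide; open, the fingers measure 114 mm over their backs; the gripper's body (76 mm by 85 mm) begins 54 mm behind the grasp point. The pads swing forward as they close: fully open they stand 13 mm farther back than shut.
Start: joints at [-1.363, 0.417, -0.01, 1.614, 0.005, 1.111, -0.053], TCP at [0.154, 0.606, 0.231] pointing down, gripper open.
Joint ranges: [-2.81, 2.81], [-0.39, 2.02], [-1.27, 1.25], [0.06, 2.57], [-1.19, 4.33], [0.19, 2], [-2.82, 2.82]. Speed limits (rad/s): [1.89, 1.89, 2.39, 2.39, 3.01, 3.01, 3.01].

### API

Orientations are given as a rotation vector (axis times angle).
In Python, from bench import robot gives the robot as it stands.
- The arm moves only by the tool carry_out, never from a script. Its argument "plan" is a list of rows, each a list of 7 numbers: the shift along the tool's x, y, z each as a share of 0.1 m, from -1 to 1, then the turn, a rotation vector about the tool's x, y, z each as a share of 90 degrees, from -1 to 1, then the closure, from 0 (fully open) to 1 (shut). In form: [[tx, ty, tz, ax, ay, az, grip], ...]. A call has 1 to 12 rows; each row is the pose to reach, as a shift and turn from the pose commanded when the call began, along the tool's axes at that moment; what a row does not reach only later rows make up. A row lasts 1/12 s, in which the tool goes at most 41.7 mm and 7.16 degrees, less where a joint would pass 70% of its speed; a pose out of reach is approached as far as the arm can. A call with a number of a shift or a turn outside -1 to 1 is refused whole. A call with a gripper value outside its range is refused whole. The fingers move at their own pace and stop on an object; "grip_force" is the grip in N (left out, the last holds). Time passes only in rows, so rows that repeat a pose let the fingers close. It gives the time, the measured TCP pose, the force, the opening and the grip force at its end, in the units of the state.
- robot.state(): the state, without advancing time (a new reading comes with each control period).
- robot.get_image(name): name is "side" or "top"; returns the picture (420x560x3 uint8, blue, green, red); there is no depth.
- robot.camera_params(name): a dict with "fx", "fy", "cx", "cy" (pixels), "D" ([k1, k2, p1, p2, k3] as OpenCV has them; the pictures are not rectified), "rvec" (rotation vector, rad) and "tvec" (3), from world to camera coordinates, as OpenCV has them. Camera axes: x right, y down, z forward; pixel columns grow to the right and rows downward; lengths in m; the calibration is good to about 2 mm. A picture is of the moment at which its call begins. camera_params takes no time and is no camera call.
- robot.close_job(): hands the job in; it is judged then, once.
The state is a dict: "clock": time; "q": joint angles; "dq": joint speeds; "joint_efforts": joint torques, N m; "eef_pos": TCP position; "tcp_rot": TCP orientation; "contact_force": force on the tool from outside, world axes, zero at the start; "ft_torque": the same for the moment, N m; "finger_gap": finger opening in m; "finger_force": force on a finger pad.
Only numpy, scipy, OpenCV 4.12 (cv2) and the standard library are available. Lean on these libraries where they do the work, as an engineer would, in place of code of your own. Each camera call takes 0.05 s, during which the arm holds its last target. There are 200 camera calls.

### The job

Take the flat steel rasp off the top of the tray and lay it, without dropping it, flat on the black rubber mat. Then pick the heel block out of the tray and hold it in the air in front of the inspection camera: its flat front face centred on the lens axis 110 mm from the lens glass and square to the lens, its rubber layer still on the underside and its sides square with the camera housing, so that it leans back just as the camera looks down. Finish while still holding it there, motionless and gripped; do not touch the camera or disturb the jar, the tin and the hammer.

Things in the scene. Friction and masses are not known exactly. Their poses are not given: they have to be found in the camera images.
- rasp: Flat steel shoemaker's rasp, a plain bar 260 mm long, 26 mm wide, 8 mm thick, about 0.2 kg, no handle. At the start it lies loose across the tray, bridging two facing rims above the heel block. Origin: centre of its underside; y along its length, x across its width, z up.
- tray: Grey plastic open parts tray fixed to the bench, 200 x 200 mm outside, 65 mm high, walls and floor 5 mm thick. Origin: centre of its underside; z up; at its own -x wall, outside, a small black label plate. It may stand on the left or on the right of the bench.
- mat: Black rubber mat fixed flat on the bench, 220 mm along its x, 320 mm along its y, 4 mm thick. Origin: centre of its underside. It lies on the other side of the bench from the tray.
- heel: Loose shoe heel block, 60 to 130 g, upright on the tray floor: brown layers over 8 mm of black rubber. D-shaped from above: 50 wide (y), 53 long (x), 40 mm high (z). Flat front face at x = +28 mm, flat sides at y = +-25 mm from x = 0 to 28, the back a half round about the origin. Origin: on the underside; x out of the flat face, which looks away from the robot within 50 degrees; z up.
- heel_breast (a point): Centre of the heel block's flat front face (28, 0, 20 mm in the heel's frame); same axes as the heel.
- camera: Inspection camera on a stand fixed at the bench's far side: steel base 130 x 130 x 12 mm, column 22 mm across, 378 mm tall, head with a white housing 44 mm square and a black lens barrel 48 mm across that looks back towards the robot and down. Head height differs between starts. Origin: centre of the base's underside; z up; -x is the horizontal direction of view.
- lens (a point): Centre of the front glass of the camera's lens, 0.22 to 0.30 m above the bench. Axes of the camera head: -x points out of the lens along its optical axis, 25 degrees (0.44 rad) below level; y is level, sideways; z is the head's upward direction, tipped 25 degrees from vertical towards the robot.
- focus (a point): The point on the optical axis 110 mm in front of the lens glass, in empty air, where the centre of the heel's flat face belongs; same axes as lens. The heel is rightly held when its own x, y, z axes point along these x, y, z axes.
- glue_jar: Bystander: closed jar, 66 mm across, 85 mm tall, on the bench far right. Origin: centre of its underside.
- polish_tin: Bystander: flat round tin, 76 mm across, 28 mm tall, on the bench far left. Origin: centre of its underside.
- hammer: Bystander: hammer lying on the bench at its far left. Origin: centre of its underside.
There are look-alikes about, which are no part of the job. Several things have the shape of the heel; the one meant has the colours described above.

How it is judged:
By the outcome, as a careful person would: the job done as asked, in the order asked, and still so for the second after the job is handed in, while the arm keeps its last pose, push and grip.
It also fails if it takes over 58 s, if anything falls off the work surface, if the arm or the gripper's body presses on something with over 40 N, if the wrist force passes 120 N, or if a joint passes its speed limit or range.

## Working session

There is one attempt and no reset: what is moved stays moved. The work goes in short steps, Python scripts to look and compute and a tool call to move; the robot and the scene stay as the last step left them, time stands still between calls to the robot, and variables do not carry over. Pictures are saved under pics/ and viewed, at most 10 in all, crops included, and the job is handed in when it is done.

Besides the shell and the picture viewer there is one more tool, called after "Emit:" by a JSON object that holds its "method" and its "body", one argument or row to a line. carry_out: Moves the arm, as the interface text tells. Shift numbers are shares of 0.1 m and turn numbers shares of 90 degrees, none past 1 either way. Its arguments: {"type":"object","properties":{"plan":{"type":"array"},"grip_force":{"type":"number"}},"required":["plan"]}

```bash
mkdir -p pics; ls
python3 - <<'E'
from bench import robot
import cv2
for n in("top","side"):
    im=robot.get_image(n);cv2.imwrite(f"pics/{n}0.png",im)
    print(n,robot.camera_params(n))
print(robot.state())
E
```

```text
pics
top {'fx': 432.5841994751457, 'fy': 432.5841994751457, 'cx': 276.4030483929521, 'cy': 207.35449770083116, 'D': array([0.03986382, 0.        , 0.        , 0.        , 0.        ]), 'rvec': array([ 2.15628298, -2.19901693,  0.06153442]), 'tvec': array([0.07305011, 0.58052444, 1.35822337])}
side {'fx': 381.05518614054677, 'fy': 381.05518614054677, 'cx': 283.35397328295375, 'cy': 205.998807854863, 'D': array([-0.0217371,  0.       ,  0.       ,  0.       ,  0.       ]), 'rvec': array([ 0.12584506, -2.75777491,  1.42728113]), 'tvec': array([0.58408243, 0.14213226, 1.04750447])}
{'clock': 0.1, 'q': array([-1.36248705,  0.41792342, -0.01029356,  1.61409576,  0.00471787,
        1.11069636, -0.05299486]), 'dq': array([ 0.00025587, -0.00275818,  0.00098881, -0.00058375,  0.00129542,
       -0.00103399,  0.00175645]), 'joint_efforts': array([ 1.47872117e-03, -8.65816712e+01,  6.79792967e-01, -4.35632336e+01,
        1.91315700e-02,  4.80589995e-03, -3.61939215e-06]), 'eef_pos': array([0.15445547, 0.60530069, 0.23072483]), 'tcp_rot': array([-3.91356678e-01, -3.11708859e+00,  1.72699932e-03]), 'contact_force': array([-0.35190311,  0.08635933, -0.6933872 ]), 'ft_torque': array([ 0.04336425,  0.02445397, -0.00825062]), 'finger_force': 0.0, 'finger_gap': 0.0849391758653854}
```

View pics/top0.png

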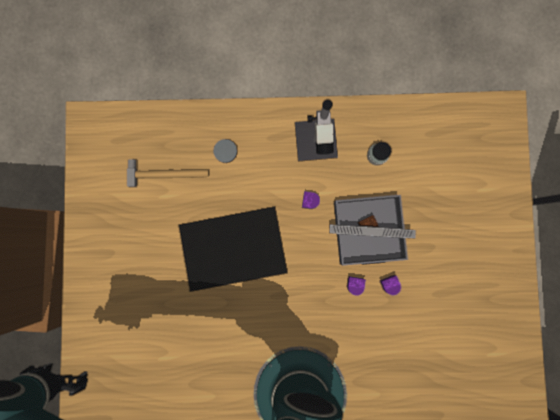

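View pics/side0.png

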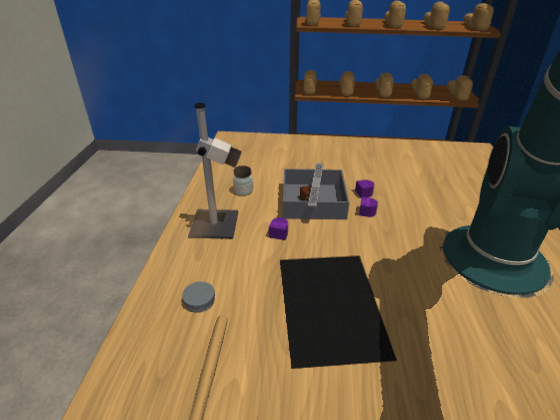

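The top view shows the tray at about (370,230), with the rasp from (330,229) to (415,234) and the brown heel at (368,220). The mat is at (233,248) and the camera at (320,140). In the side view the lens is at about (235,157) and the tray at (315,193).

```bash
cat > h.py <<'E'
import numpy as np,cv2
from scipy.spatial.transform import Rotation as R
from bench import robot
P={n:robot.camera_params(n) for n in("top","side")}
def K(p): return np.array([[p['fx'],0,p['cx']],[0,p['fy'],p['cy']],[0,0,1]])
def ray(n,uv):
    p=P[n];A=cv2.Rodrigues(p['rvec'])[0]
    u=cv2.undistortPoints(np.array(uv,float).reshape(-1,1,2),K(p),p['D']).reshape(-1,2)
    d=np.c_[u,np.ones(len(u))]@A; return -A.T@p['tvec'],d/np.linalg.norm(d,axis=1)[:,None]
def onz(n,uv,z):
    c,d=ray(n,uv); return c+d*((z-c[2])/d[:,2])[:,None]
def tri(a,b):
    c1,d1=ray("top",[a]);c2,d2=ray("side",[b]);d1=d1[0];d2=d2[0]
    s=np.linalg.lstsq(np.c_[d1,-d2],c2-c1,rcond=None)[0]
    p,q=c1+s[0]*d1,c2+s[1]*d2; return (p+q)/2,np.linalg.norm(p-q)
def proj(n,X):
    p=P[n]; return cv2.projectPoints(np.array(X,float).reshape(-1,1,3),p['rvec'],p['tvec'],K(p),p['D'])[0].reshape(-1,2)
E
python3 - <<'E'
import cv2,numpy as np
t=cv2.imread("pics/top0.png");s=cv2.imread("pics/side0.png")
a=cv2.resize(t[90:280,290:422],None,fx=3,fy=3,interpolation=cv2.INTER_CUBIC)
b=cv2.resize(s[98:240,188:350],None,fx=2.4,fy=2.4,interpolation=cv2.INTER_CUBIC)
o=np.zeros((570,800,3),np.uint8);o[:a.shape[0],:a.shape[1]]=a;o[:b.shape[0],400:400+b.shape[1]]=b
cv2.imwrite("pics/c1.png",o)
E
```

```text
(no output)
```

View pics/c1.png

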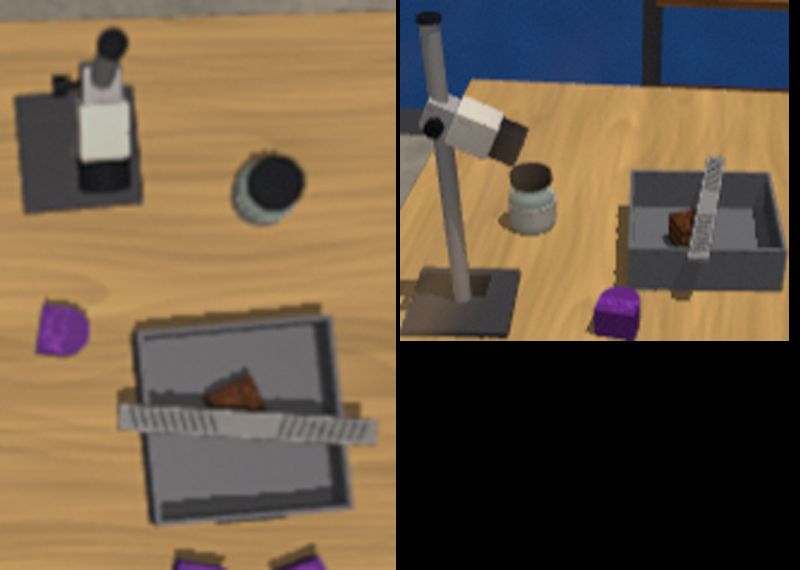

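The crop shows the rasp resting on the left and right rims, with its ends near (329,228) and (416,233) in full-picture pixels. Only the brown tip of the heel shows, at about (368,220). The lens barrel is seen in both views.

Run:
```python
from h import *
np.set_printoptions(precision=4,suppress=True)
t=cv2.imread("pics/top0.png");s=cv2.imread("pics/side0.png")
def big(m,box,cl=1):
    x0,y0,x1,y1=box;k=np.zeros(m.shape[:2],np.uint8);k[y0:y1,x0:x1]=m[y0:y1,x0:x1].astype(np.uint8)*255
    k=cv2.morphologyEx(k,cv2.MORPH_CLOSE,np.ones((cl,cl))) if cl>1 else k
    return max(cv2.findContours(k,cv2.RETR_EXTERNAL,cv2.CHAIN_APPROX_NONE)[0],key=cv2.contourArea)
def rect(c,z,name):
    w=onz("top",c.reshape(-1,2),z)[:,:2].astype(np.float32)
    r=cv2.minAreaRect((w*1000).astype(np.float32));print(name,r)
g=t.max(2).astype(int);sat=g-t.min(2)
rect(big(g<45,(170,195,300,300),3),.004,"mat")
rect(big((g>115)&(sat<35),(322,215,425,245),7),.073,"rasp")
rect(big((g<75)&(sat<25),(290,115,345,165),5),.012,"base?")
rect(big((g<120)&(sat<25),(325,185,412,270),9),.065,"tray")
# barrel dark
c=big(g<40,(310,140,345,158));print("barrel top",cv2.minAreaRect(c),c.reshape(-1,2).min(0),c.reshape(-1,2).max(0))
gs=s.max(2);c=big(gs<60,(218,140,245,172));r=cv2.minAreaRect(c);print("barrel side",r,cv2.boxPoints(r))
w=big((g>150)&(sat<40),(310,115,345,150));print("house top",cv2.minAreaRect(w),cv2.boxPoints(cv2.minAreaRect(w)))
```

```text
mat ((453.70538330078125, 206.05194091796875), (214.49974060058594, 313.94561767578125), 9.7431640625)
rasp ((498.703125, -227.76715087890625), (253.57435607910156, 66.50631713867188), 88.09996795654297)
base? ((808.7457275390625, -69.0906982421875), (141.03627014160156, 124.46283721923828), 3.577244281768799)
tray ((505.0538330078125, -225.6761016845703), (201.83998107910156, 243.04290771484375), 3.841917037963867)
barrel top ((324.0, 148.5), (9.0, 16.0), 90.0) [316 144] [332 153]
barrel side ((232.48275756835938, 156.79310607910156), (10.39893913269043, 16.341190338134766), 21.801406860351562) [[224.6207 162.4483]
 [230.6897 147.2759]
 [240.3448 151.1379]
 [234.2759 166.3103]]
house top ((324.5, 128.5), (27.0, 15.0), 90.0) [[317. 115.]
 [332. 115.]
 [332. 142.]
 [317. 142.]]
```

View zoom.

Run:
```python
from h import *
np.set_printoptions(precision=4,suppress=True)
t=cv2.imread("pics/top0.png");s=cv2.imread("pics/side0.png")
a=cv2.resize(t[95:160,308:343],None,fx=9,fy=9,interpolation=cv2.INTER_CUBIC)
b=cv2.resize(s[132:172,192:247],None,fx=8,fy=8,interpolation=cv2.INTER_CUBIC)
o=np.zeros((600,800,3),np.uint8);o[:a.shape[0],:a.shape[1]]=np.clip(a*1.0,0,255);o[:b.shape[0],330:330+b.shape[1]]=b
cv2.imwrite("pics/c2.png",np.clip(o.astype(float)*1.6+15,0,255).astype(np.uint8))
L=onz("top",[(329.7,224.7),(329,232.7),(415.7,230.3),(414.7,238)],.073);print("rasp corners",L)
l=(L[0]+L[1])/2;r=(L[2]+L[3])/2;d=l-r;print("rasp c",(l+r)/2,np.linalg.norm(d),np.degrees(np.arctan2(d[1],d[0])))
B=onz("top",[(295,122.3),(298.3,161),(337.3,157.3),(334.3,119.3)],.012);print("base",B,B.mean(0))
x=(B[0]+B[3]-B[1]-B[2]);y=B[0]+B[1]-B[2]-B[3];print(np.degrees(np.arctan2(x[1],x[0])),np.degrees(np.arctan2(-y[0],y[1])))
print("column top",onz("top",[(327.3,104.3)],.378), "cams",ray("top",[(0,0)])[0],ray("side",[(0,0)])[0])
m=onz("top",[(190,291)],.004);print(m)
```

```text
rasp corners [[ 0.5218 -0.1008  0.073 ]
 [ 0.4975 -0.0979  0.073 ]
 [ 0.4999 -0.3597  0.073 ]
 [ 0.4767 -0.3557  0.073 ]]
rasp c [ 0.499  -0.2285  0.073 ] 0.2592708964396296 85.29268781055598
base [[ 0.8583 -0.0039  0.012 ]
 [ 0.7312 -0.0118  0.012 ]
 [ 0.7404 -0.1377  0.012 ]
 [ 0.865  -0.1314  0.012 ]] [ 0.7987 -0.0712  0.012 ]
3.230830713607065 3.5903783947313657
column top [[ 0.8009 -0.0699  0.378 ]] cams [0.4831 0.0419 1.3971] [0.5195 0.8214 0.717 ]
[[0.3216 0.3422 0.004 ]]
```

View pics/c2.png

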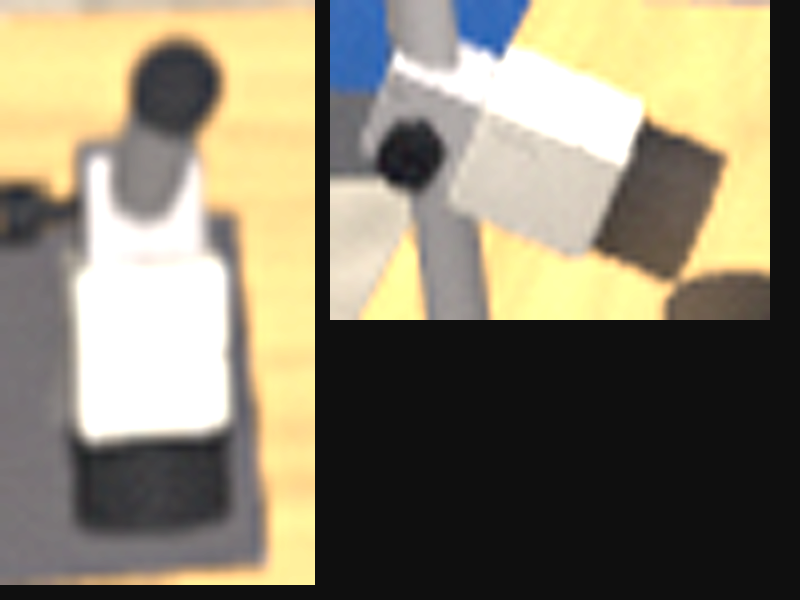

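Run:
```python
from h import *
np.set_printoptions(precision=4,suppress=True)
c,d=ray("side",[(237.9,158.65)]);d=d[0]
for yaw in(3,3.6,4.2):
    a=np.radians(yaw);n=np.array([-np.sin(a),np.cos(a),0]);o=np.array([.7995,-.0706,0])
    L=c+d*((o-c)@n/(d@n))
    Rl=R.from_euler('zy',[a,0]).as_matrix()@R.from_euler('y',25,degrees=True).as_matrix() 
    X,Y,Z=Rl.T
    print(yaw,L,"head x",X,"z",Z)
    print(" top rim ends",proj("top",[L+.024*Y,L-.024*Y,L+.024*Z]).round(1).tolist()," side",proj("side",[L+.024*Z,L-.024*Z]).round(1).tolist(), "side barrel dir",(proj("side",[L,L+.05*X])).round(1).tolist())
    print(" focus",L-.11*X)
```

```text
3 [ 0.7174 -0.0749  0.228 ] head x [ 0.9051  0.0474 -0.4226] z [0.422  0.0221 0.9063]
 top rim ends [[315.5, 152.0], [333.1, 150.7], [324.8, 146.0]]  side [[233.6, 151.3], [242.1, 165.8]] side barrel dir [[237.9, 158.7], [221.8, 165.2]]
 focus [ 0.6178 -0.0801  0.2745]
3.6 [ 0.7176 -0.0758  0.2275] head x [ 0.9045  0.0569 -0.4226] z [0.4218 0.0265 0.9063]
 top rim ends [[315.8, 152.1], [333.4, 150.6], [325.1, 146.0]]  side [[233.6, 151.3], [242.1, 165.8]] side barrel dir [[237.9, 158.7], [221.8, 165.2]]
 focus [ 0.6181 -0.082   0.274 ]
4.2 [ 0.7177 -0.0766  0.2271] head x [ 0.9039  0.0664 -0.4226] z [0.4215 0.031  0.9063]
 top rim ends [[316.1, 152.1], [333.7, 150.5], [325.3, 146.0]]  side [[233.6, 151.4], [242.1, 165.8]] side barrel dir [[237.9, 158.7], [221.8, 165.3]]
 focus [ 0.6183 -0.0839  0.2736]
```

Run:
```python
from h import *
np.set_printoptions(precision=4,suppress=True)
L=np.array([.7175,-.0755,.2277])
M=R.from_euler('ZY',[3.4,-25],degrees=True).as_matrix();X,Y,Z=M.T
print(M)
print(" top rim ends",proj("top",[L+.024*Y,L-.024*Y,L+.024*Z]).round(1).tolist()," side",proj("side",[L+.024*Z,L-.024*Z]).round(1).tolist())
print(" focus",L-.11*X)
print("tri",tri((324.5,152.),(237.9,158.65)))
s=robot.state();T=R.from_rotvec(s['tcp_rot']).as_matrix();print(s['eef_pos'],T)
```

```text
[[ 0.9047 -0.0593 -0.4219]
 [ 0.0537  0.9982 -0.0251]
 [ 0.4226  0.      0.9063]]
 top rim ends [[315.7, 152.1], [333.3, 150.6], [325.6, 153.5]]  side [[241.2, 151.5], [234.7, 165.7]]
 focus [ 0.618  -0.0814  0.1812]
tri (array([ 0.7166, -0.0753,  0.2277]), np.float64(0.0017044838010225277))
[0.1545 0.6053 0.2307] [[-0.969   0.2472 -0.0002]
 [ 0.2472  0.969  -0.0011]
 [-0.0001 -0.0011 -1.    ]]
```

Emit:
{"method": "carry_out", "body": {
  "plan": [
    [-0.3,-0.2,0,0,0,0.08,0],
    [-0.6,-0.4,0,0,0,0.16,0],
    [-1,-0.6,0,0,0,0.24,0],
    [-1,-0.6,0,0,0,0.32,0],
    [-1,-0.6,0,0,0,0.4,0],
    [-1,-0.6,0,0,0,0.48,0],
    [-1,-0.6,0,0,0,0.56,0],
    [-1,-0.6,0,0,0,0.64,0],
    [-1,-0.6,0,0,0,0.72,0],
    [-1,-0.6,0,0,0,0.8,0],
    [-1,-0.6,0,0,0,0.88,0],
    [-1,-0.6,0,0,0,0.893,0]
  ],
  "grip_force": 60
}}

```text
clock: 1.1
eef_pos: [0.2364, 0.5226, 0.231]
tcp_rot: [2.319, 2.119, -0.001]
contact_force: [0.2, 0.8, 0.2]
finger_gap: 0.0852
finger_force: 0.0
```

Emit:
{"method": "carry_out", "body": {
  "plan": [
    [-0.3,0.3,0,0,0,0,0],
    [-0.6,0.6,0,0,0,0,0],
    [-0.8,0.8,0,0,0,0,0],
    [-1,1,0,0,0,0,0],
    [-1,1,0,0,0,0,0]
  ]
}}

```text
clock: 1.52
eef_pos: [0.3318, 0.4105, 0.2314]
tcp_rot: [2.316, 2.12, -0.0]
contact_force: [0.1, 0.1, -0.9]
finger_gap: 0.0854
finger_force: 0.0
```

Emit:
{"method": "carry_out", "body": {
  "plan": [
    [-0.3,0.3,0,0,0,0,0],
    [-0.6,0.6,0,0,0,0,0],
    [-0.8,0.8,0,0,0,0,0],
    [-1,1,0,0,0,0,0],
    [-1,1,0,0,0,0,0]
  ]
}}

```text
clock: 1.93
eef_pos: [0.4227, 0.3026, 0.2314]
tcp_rot: [2.316, 2.12, -0.0]
contact_force: [-0.4, -0.9, 0.3]
finger_gap: 0.0849
finger_force: 0.0
```

Emit:
{"method": "carry_out", "body": {
  "plan": [
    [-0.3,0.3,0,0,0,0,0],
    [-0.6,0.6,0,0,0,0,0],
    [-0.8,0.8,0,0,0,0,0],
    [-1,1,0,0,0,0,0],
    [-1,1,0,0,0,0,0]
  ]
}}

```text
clock: 2.35
eef_pos: [0.5138, 0.1945, 0.2313]
tcp_rot: [2.315, 2.12, -0.001]
contact_force: [0.1, -0.9, -0.2]
finger_gap: 0.0855
finger_force: 0.0
```

Emit:
{"method": "carry_out", "body": {
  "plan": [
    [-0.4,0,0,0,0,0,0],
    [-0.8,0,0,0,0,0,0],
    [-1,0,0,0,0,0,0],
    [-1,0,0,0,0,0,0]
  ]
}}

```text
clock: 2.68
eef_pos: [0.5026, 0.0952, 0.2315]
tcp_rot: [2.316, 2.122, -0.001]
contact_force: [0.2, -0.1, 0.2]
finger_gap: 0.0855
finger_force: 0.0
```

Emit:
{"method": "carry_out", "body": {
  "plan": [
    [-0.4,0,0,0,0,0,0],
    [-0.8,0,0,0,0,0,0],
    [-1,0,0,0,0,0,0],
    [-1,0,0,0,0,0,0]
  ]
}}

```text
clock: 3.02
eef_pos: [0.4942, -0.004, 0.2315]
tcp_rot: [2.316, 2.122, -0.001]
contact_force: [0.1, 0.0, 0.3]
finger_gap: 0.0852
finger_force: 0.0
```

Emit:
{"method": "carry_out", "body": {
  "plan": [
    [-0.4,0,0,0,0,0,0],
    [-0.8,0,0,0,0,0,0],
    [-1,0,0,0,0,0,0],
    [-1,0,0,0,0,0,0]
  ]
}}

```text
clock: 3.35
eef_pos: [0.486, -0.1034, 0.2315]
tcp_rot: [2.315, 2.122, -0.001]
contact_force: [0.1, -0.5, -0.1]
finger_gap: 0.0856
finger_force: 0.0
```

Emit:
{"method": "carry_out", "body": {
  "plan": [
    [-0.4,0,0.3,0,0,0,0],
    [-0.8,0,0.6,0,0,0,0],
    [-1,0,0.8,0,0,0,0],
    [-1,0,0.8,0,0,0,0],
    [-1,0,0.8,0,0,0,0]
  ]
}}

```text
clock: 3.77
eef_pos: [0.4775, -0.2, 0.1497]
tcp_rot: [-2.311, -2.124, 0.004]
contact_force: [-0.5, 1.5, 0.9]
finger_gap: 0.0849
finger_force: 0.0
```

```bash
cat >> h.py <<'E'
def to(pos,M=None):
    s=robot.state();A=R.from_rotvec(s['tcp_rot']).as_matrix()
    M=A if M is None else M
    print("t=%.2f shift %s turn %s"%(s['clock'],(A.T@(np.array(pos)-s['eef_pos'])/.1).round(3),(R.from_matrix(A.T@M).as_rotvec()/(np.pi/2)).round(3)))
def down(yaw_y): # tool down, tool y at azimuth (deg)
    a=np.radians(yaw_y);y=np.array([np.cos(a),np.sin(a),0]);z=np.array([0,0,-1.]);return np.c_[np.cross(y,z),y,z]
E
python3 -c "
from h import *
to([.499,-.228,.066],down(-4.7))"
```

```text
t=3.77 shift [-0.26   0.241  0.836] turn [-0.002  0.    -0.001]
```

Emit:
{"method": "carry_out", "body": {
  "plan": [
    [-0.26,0.24,0.1,0,0,0,0],
    [-0.26,0.24,0.4,0,0,0,0],
    [-0.26,0.24,0.65,0,0,0,0],
    [-0.26,0.24,0.8,0,0,0,0],
    [-0.26,0.24,0.84,0,0,0,0],
    [-0.26,0.24,0.84,0,0,0,0.1],
    [-0.26,0.24,0.84,0,0,0,0.2],
    [-0.26,0.24,0.84,0,0,0,0.3],
    [-0.26,0.24,0.84,0,0,0,0.4]
  ]
}}

```text
clock: 4.52
eef_pos: [0.5011, -0.2271, 0.0686]
tcp_rot: [2.309, 2.128, 0.002]
contact_force: [-0.6, -0.9, 0.1]
finger_gap: 0.0515
finger_force: 0.0
```

Emit:
{"method": "carry_out", "body": {
  "plan": [
    [0,0,0,0,0,0,0.5],
    [0,0,0,0,0,0,0.6],
    [0,0,0,0,0,0,0.7],
    [0,0,0,0,0,0,0.8],
    [0,0,0,0,0,0,1],
    [0,0,0,0,0,0,1],
    [0,0,0,0,0,0,1],
    [0,0,0,0,0,0,1]
  ],
  "grip_force": 60
}}

```text
clock: 5.18
eef_pos: [0.5004, -0.2273, 0.0679]
tcp_rot: [2.31, 2.129, 0.001]
contact_force: [-2.4, 2.1, 11.5]
finger_gap: 0.0238
finger_force: 58.3
```

Emit:
{"method": "carry_out", "body": {
  "plan": [
    [0,0,-0.05,0,0,0,1],
    [0,0,-0.1,0,0,0,1],
    [0,0,-0.2,0,0,0,1],
    [0,0,-0.2,0,0,0,1]
  ],
  "grip_force": 80
}}

```text
clock: 5.52
eef_pos: [0.5008, -0.2277, 0.0891]
tcp_rot: [2.309, 2.127, 0.001]
contact_force: [-0.2, -1.0, -2.2]
finger_gap: 0.0227
finger_force: 78.8
```

Run:
```python
from h import *
s=robot.get_image("side");t=robot.get_image("top")
cv2.imwrite("pics/side1.png",s);cv2.imwrite("pics/top1.png",t)
a=cv2.resize(s[130:240,270:370],None,fx=5,fy=5,interpolation=cv2.INTER_CUBIC)
b=cv2.resize(t[180:280,315:425],None,fx=2.7,fy=2.7)
o=np.zeros((550,800,3),np.uint8);o[:,:500]=a;o[:270,500:797]=b;cv2.imwrite("pics/c3.png",o)
x=robot.state();print(x['eef_pos'],x['contact_force'],x['finger_gap'],x['finger_force'])
```

```text
[ 0.50050592 -0.22732573  0.08782622] [ 0.54901134  0.43498905 -3.38908797] 0.02278358407198008 78.7733244895935
```

View pics/c3.png

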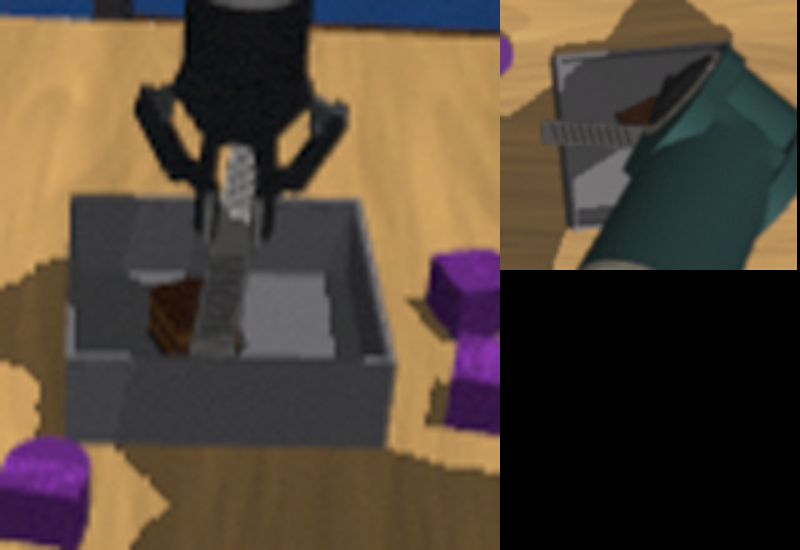

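The rasp is lifted: it is level between the fingers, above the rim, and the wrist force shows about 2 N of weight. Now I carry it to the mat.

Emit:
{"method": "carry_out", "body": {
  "plan": [
    [0,0,-0.2,0,0,0,1],
    [0,0,-0.5,0,0,0,1],
    [0,0,-0.8,0,0,0,1],
    [0.3,-0.05,-0.8,0,0,0,1],
    [0.6,-0.1,-0.8,0,0,0,1],
    [0.9,-0.2,-0.8,0,0,0,1],
    [1,-0.2,-0.8,0,0,0,1]
  ]
}}

```text
clock: 6.2
eef_pos: [0.4873, -0.1219, 0.1668]
tcp_rot: [-2.305, -2.131, -0.0]
contact_force: [1.2, -0.7, -3.1]
finger_gap: 0.0225
finger_force: 79.3
```

Emit:
{"method": "carry_out", "body": {
  "plan": [
    [0.3,-0.05,0,0,0,-0.03,1],
    [0.6,-0.1,0,0,0,-0.06,1],
    [0.9,-0.2,0,0,0,-0.09,1],
    [1,-0.2,0,0,0,-0.12,1],
    [1,-0.2,0,0,0,-0.16,1],
    [1,-0.2,0,0,0,-0.16,1]
  ]
}}

```text
clock: 6.7
eef_pos: [0.4766, -0.024, 0.1672]
tcp_rot: [-2.019, -2.407, 0.0]
contact_force: [-0.1, -0.9, -2.4]
finger_gap: 0.0224
finger_force: 79.3
```

Emit:
{"method": "carry_out", "body": {
  "plan": [
    [0.3,0,0,0,0,0,1],
    [0.6,0,0,0,0,0,1],
    [0.9,0,0,0,0,0,1],
    [1,0,0,0,0,0,1],
    [1,0,0,0,0,0,1]
  ]
}}

```text
clock: 7.12
eef_pos: [0.4595, 0.0758, 0.1671]
tcp_rot: [-2.024, -2.402, 0.0]
contact_force: [-0.1, -0.3, -2.9]
finger_gap: 0.0229
finger_force: 79.3
```

Emit:
{"method": "carry_out", "body": {
  "plan": [
    [0.3,0,0,0,0,0,1],
    [0.6,0,0,0,0,0,1],
    [0.9,0,0,0,0,0,1],
    [1,0,0,0,0,0,1],
    [1,0,0,0,0,0,1],
    [1,0,0,0,0,0,1]
  ]
}}

```text
clock: 7.62
eef_pos: [0.4433, 0.1713, 0.1672]
tcp_rot: [2.027, 2.4, -0.001]
contact_force: [-0.1, -0.3, -2.2]
finger_gap: 0.0228
finger_force: 79.3
```

Run:
```python
from h import *
to([.455,.206,.0075],down(9.7))
s=robot.get_image("side");t=robot.get_image("top")
cv2.imwrite("pics/side2.png",s);cv2.imwrite("pics/top2.png",t)
# heel mask brown in tray, top view
h=cv2.cvtColor(t,cv2.COLOR_BGR2HSV)
a=cv2.resize(t[185:275,325:415],None,fx=4.4,fy=4.4,interpolation=cv2.INTER_CUBIC)
b=cv2.resize(s[165:220,280:350],None,fx=5.6,fy=5.6,interpolation=cv2.INTER_CUBIC)
o=np.zeros((600,800,3),np.uint8);o[:396,:396]=a;o[:b.shape[0],400:400+b.shape[1]]=b
cc=cv2.resize(s[190:325,240:400],None,fx=1.7,fy=1.7);o[320:320+cc.shape[0],400:400+cc.shape[1]]=cc
cv2.imwrite("pics/c4.png",o)
x=robot.state();print(x['eef_pos'],x['contact_force'],x['finger_gap'],x['finger_force'])
```

```text
t=7.62 shift [0.324 0.174 1.596] turn [-0.     0.    -0.001]
[0.44336845 0.17067553 0.16723983] [ 0.31598028  0.08839577 -2.58752889] 0.022768419804651312 79.30007100105286
```

View pics/c4.png

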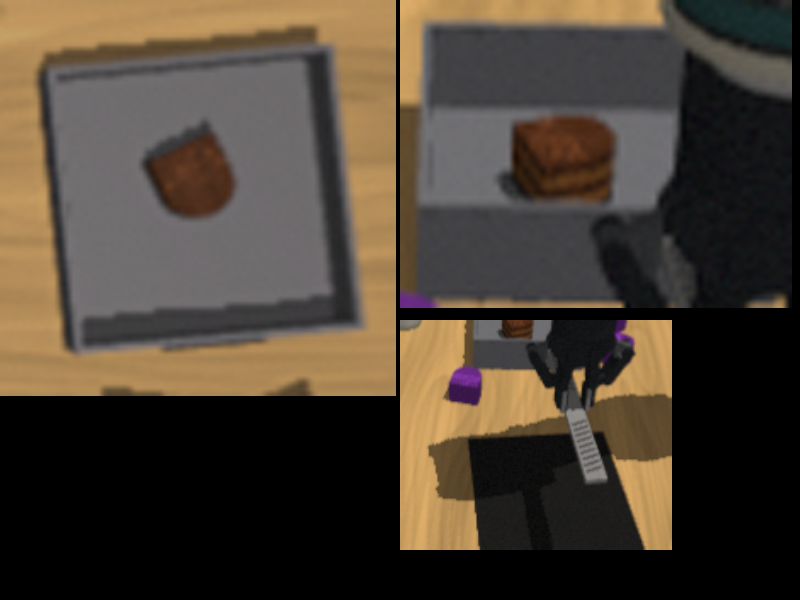

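The heel shows clearly, with its flat face towards upper-left and face corners at about (358,222) and (373,215). The rasp hangs level over the mat, so I lower it.

Emit:
{"method": "carry_out", "body": {
  "plan": [
    [0.32,0.17,0.2,0,0,0,1],
    [0.32,0.17,0.5,0,0,0,1],
    [0.32,0.17,0.8,0,0,0,1],
    [0.32,0.17,1,0,0,0,1],
    [0.32,0.17,1,0,0,0,1]
  ]
}}

```text
clock: 8.13
eef_pos: [0.453, 0.2044, 0.0641]
tcp_rot: [-2.027, -2.399, 0.009]
contact_force: [-1.4, -0.4, -2.6]
finger_gap: 0.0228
finger_force: 79.4
```

Emit:
{"method": "carry_out", "body": {
  "plan": [
    [0,0,0.2,0,0,0,1],
    [0,0,0.35,0,0,0,1],
    [0,0,0.45,0,0,0,1],
    [0,0,0.52,0,0,0,1],
    [0,0,0.55,0,0,0,1],
    [0,0,0.55,0,0,0,1],
    [0,0,0.55,0,0,0,1]
  ]
}}

```text
clock: 8.72
eef_pos: [0.4547, 0.2069, 0.013]
tcp_rot: [2.025, 2.401, 0.001]
contact_force: [-1.0, -0.6, -2.5]
finger_gap: 0.0227
finger_force: 79.4
```

Emit:
{"method": "carry_out", "body": {
  "plan": [
    [0,0,0.01,0,0,0,1],
    [0,0,0.02,0,0,0,1],
    [0,0,0.03,0,0,0,1],
    [0,0,0.04,0,0,0,1],
    [0,0,0.045,0,0,0,1],
    [0,0,0.045,0,0,0,1]
  ]
}}

```text
clock: 9.22
eef_pos: [0.4542, 0.2068, 0.0077]
tcp_rot: [2.025, 2.402, -0.0]
contact_force: [-0.4, 1.0, -2.2]
finger_gap: 0.0227
finger_force: 79.4
```

Emit:
{"method": "carry_out", "body": {
  "plan": [
    [0,0,0.01,0,0,0,1],
    [0,0,0.015,0,0,0,1],
    [0,0,0.015,0,0,0,1]
  ]
}}

```text
clock: 9.47
eef_pos: [0.4544, 0.2069, 0.007]
tcp_rot: [-2.025, -2.401, -0.0]
contact_force: [-7.1, -3.0, 21.3]
finger_gap: 0.0226
finger_force: 82.3
```

Emit:
{"method": "carry_out", "body": {
  "plan": [
    [0,0,-0.005,0,0,0,1],
    [0,0,-0.005,0,0,0,1]
  ]
}}

```text
clock: 9.63
eef_pos: [0.4544, 0.2069, 0.0071]
tcp_rot: [2.025, 2.402, 0.0]
contact_force: [-2.8, -0.5, 9.2]
finger_gap: 0.023
finger_force: 80.9
```

Emit:
{"method": "carry_out", "body": {
  "plan": [
    [0,0,0,0,0,0,0.7],
    [0,0,0,0,0,0,0.65],
    [0,0,0,0,0,0,0.6],
    [0,0,0,0,0,0,0.5],
    [0,0,0,0,0,0,0.4],
    [0,0,0,0,0,0,0.4]
  ],
  "grip_force": 20
}}

```text
clock: 10.13
eef_pos: [0.4543, 0.2068, 0.0068]
tcp_rot: [2.025, 2.402, -0.0]
contact_force: [-0.1, -0.2, -0.9]
finger_gap: 0.0515
finger_force: 0.0
```

Emit:
{"method": "carry_out", "body": {
  "plan": [
    [0,0,-0.1,0,0,0,0.3],
    [0,0,-0.3,0,0,0,0.2],
    [0,0,-0.6,0,0,0,0.1],
    [0,0,-1,0,0,0,0],
    [0,0,-1,0,0,0,0]
  ]
}}

```text
clock: 10.55
eef_pos: [0.4569, 0.2077, 0.1131]
tcp_rot: [2.025, 2.399, 0.011]
contact_force: [2.1, 0.4, 1.7]
finger_gap: 0.0851
finger_force: 0.0
```

Emit:
{"method": "carry_out", "body": {
  "plan": [
    [0,0,-0.3,0,0,0,0],
    [-0.3,0,-0.6,0,0,0,0],
    [-0.6,0,-0.8,0,0,0,0],
    [-1,0,-1,0,0,0,0],
    [-1,0,-1,0,0,0,0]
  ]
}}

```text
clock: 10.97
eef_pos: [0.4731, 0.1026, 0.2108]
tcp_rot: [2.031, 2.393, 0.007]
contact_force: [0.7, -1.6, -0.0]
finger_gap: 0.0856
finger_force: 0.0
```

Run:
```python
from h import *
np.set_printoptions(precision=4,suppress=True)
s=robot.get_image("side");t=robot.get_image("top")
cv2.imwrite("pics/side3.png",s);cv2.imwrite("pics/top3.png",t)
t=cv2.imread("pics/top2.png");s=cv2.imread("pics/side2.png")
h=cv2.cvtColor(t[185:275,325:415],cv2.COLOR_BGR2HSV)
m=((h[...,0]<22)&(h[...,1]>110)&(h[...,2]<150)).astype(np.uint8)
m[:18]=0;m[60:]=0;m[:,:25]=0;m[:,60:]=0
up=cv2.resize(m*255,None,fx=8,fy=8,interpolation=cv2.INTER_CUBIC)
c=max(cv2.findContours((up>127).astype(np.uint8),0,1)[0],key=cv2.contourArea).reshape(-1,2)
uv=(c+.5)/8-.5+[325,185]
w=(onz("top",uv,.045)[:,:2]*1000)
r=cv2.minAreaRect(w.astype(np.float32));print(r);print(cv2.boxPoints(r))
hull=cv2.convexHull(w.astype(np.float32)).reshape(-1,2);print(len(uv))
ap=cv2.approxPolyDP(hull.reshape(-1,1,2),2.5,True).reshape(-1,2);print(ap)
o=cv2.resize(t[205:240,350:385],None,fx=11,fy=11,interpolation=cv2.INTER_CUBIC)
for p in (uv-[350,205]+.5)*11-.5: cv2.circle(o,tuple(int(v) for v in p),0,(0,255,0),-1)
S=cv2.imread("pics/side3.png")[230:400,250:420];S=cv2.resize(S,None,fx=2.3,fy=2.3)
O=np.zeros((400,800,3),np.uint8);O[:385,:385]=o;O[:391,400:791]=S;cv2.imwrite("pics/c5.png",O)
```

```text
((518.2518920898438, -224.48236083984375), (51.13190460205078, 52.75863265991211), 24.695796966552734)
[[ 484.0029 -211.1972]
 [ 506.0455 -259.1305]
 [ 552.5009 -237.7675]
 [ 530.4583 -189.8343]]
438
[[ 548.4619 -239.0523]
 [ 548.6507 -229.3951]
 [ 529.483  -193.5408]
 [ 504.0668 -201.9706]
 [ 496.5685 -209.0516]
 [ 493.0699 -230.914 ]
 [ 499.4109 -244.2431]
 [ 519.0543 -251.5082]]
```

View pics/c5.png

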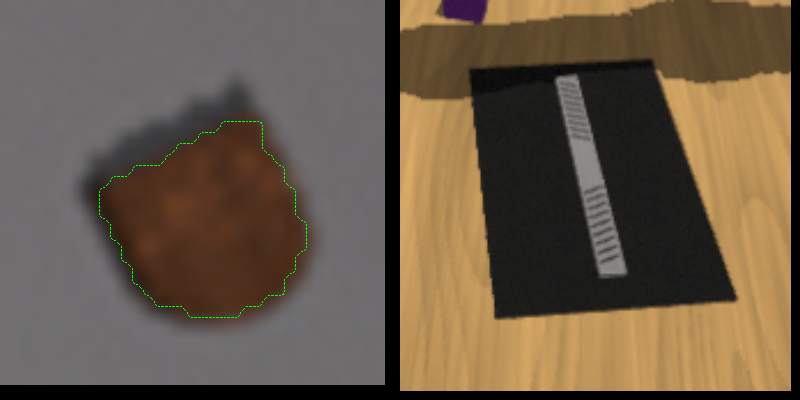

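Run:
```python
from h import *
np.set_printoptions(precision=4,suppress=True)
t=cv2.imread("pics/top2.png").astype(float)
def f(p): return np.array(p)/11+[350-.45,205-.45]
W=onz("side",[(299.8,186.4),(307.3,191.9)],.045);print("side B,A",W[:,:2]);d=W[1]-W[0];print(np.linalg.norm(d),np.degrees(np.arctan2(-d[0],d[1])))
W=onz("top",f([(258,110),(88,188),(305,205)]),.045);print("top B,A",W[:,:2]);d=W[1]-W[0];print(np.linalg.norm(d),np.degrees(np.arctan2(-d[0],d[1])))
e=W[0]-W[2];print("right side az",np.degrees(np.arctan2(e[1],e[0])))
# soft contour on red excess
c=t[205:240,350:385];e=cv2.resize(c[...,2]-c[...,0],None,fx=8,fy=8,interpolation=cv2.INTER_CUBIC)
k=(e>25).astype(np.uint8);q=max(cv2.findContours(k,0,1)[0],key=cv2.contourArea).reshape(-1,2)
uv=(q+.5)/8-.5+[350,205];w=onz("top",uv,.045)[:,:2]
for yaw in (20,24,26,28,30,32):
    a=np.radians(yaw);x=w@[np.cos(a),np.sin(a)];y=w@[-np.sin(a),np.cos(a)]
    print(yaw,"x",x.min(),x.max(),x.max()-x.min(),"y",y.min(),y.max(),y.max()-y.min())
s=cv2.minAreaRect((w*1000).astype(np.float32));print(s)
```

```text
side B,A [[ 0.5535 -0.2414]
 [ 0.5276 -0.2107]]
0.04010422996959288 40.0564739843636
top B,A [[ 0.5516 -0.239 ]
 [ 0.5305 -0.1904]
 [ 0.5245 -0.2512]]
0.05295506695208758 23.54468541159126
right side az 24.269326874669268
20 x 0.3833064971805715 0.4366574620182763 0.053350964837704795 y -0.41480671028662824 -0.362088627874429 0.05271808241219922
24 x 0.3552816854399216 0.40716010289631277 0.05187841745639116 y -0.4428398717009254 -0.3908481756044205 0.05199169609650495
26 x 0.34051580870292786 0.3922105804298903 0.05169477172696246 y -0.45607796225490216 -0.4039724545958956 0.05210550765900657
28 x 0.3253350659054688 0.3776108374601365 0.05227577155466773 y -0.46912787217834034 -0.41657349923848397 0.052554372939856375
30 x 0.3096805173471044 0.3625510338514281 0.05287051650432373 y -0.48175259973925316 -0.42859881940896305 0.05315378033029011
32 x 0.2936167578759218 0.34704951765467723 0.053432759778755445 y -0.4937903859656829 -0.44000242698166725 0.05378795898401567
((517.6962890625, -225.9111328125), (51.52313232421875, 52.06970977783203), 25.447444915771484)
```

The rasp lies flat within the mat. The heel is measured at yaw of about 24°, with the grasp point near (0.529, -0.221).

Emit:
{"method": "carry_out", "body": {
  "plan": [
    [-0.3,0,0,0,0,0.075,0],
    [-0.6,0,0,0,0,0.15,0],
    [-0.9,0,0,0,0,0.225,0],
    [-1,0,0,0,0,0.3,0],
    [-1,0,0,0,0,0.375,0],
    [-1,0,0,0,0,0.45,0],
    [-1,0,0,0,0,0.525,0],
    [-1,0,0,0,0,0.6,0],
    [-1,0,0,0,0,0.675,0],
    [-1,0,0,0,0,0.75,0],
    [-1,0,0,0,0,0.82,0],
    [-1,0,0,0,0,0.838,0]
  ]
}}

```text
clock: 12.07
eef_pos: [0.4877, 0.0109, 0.2064]
tcp_rot: [3.073, 0.652, -0.002]
contact_force: [-0.5, -0.1, -0.5]
finger_gap: 0.0857
finger_force: 0.0
```

```bash
python3 -c "
from h import *
to([.5293,-.221,.10],down(-65.7)); print(robot.state()['q'])"
```

```text
t=12.07 shift [-0.561  2.288  1.064] turn [-0.     0.001 -0.004]
[-0.80013025  0.26712827  0.83318585  1.99355433 -0.23701392  0.98023084
 -1.00349457]
```

Emit:
{"method": "carry_out", "body": {
  "plan": [
    [-0.1,0.35,0,0,0,0,0],
    [-0.2,0.7,0,0,0,0,0],
    [-0.3,1,0,0,0,0,0],
    [-0.3,1,0,0,0,0,0]
  ]
}}

```text
clock: 12.4
eef_pos: [0.5016, -0.0986, 0.2069]
tcp_rot: [3.071, 0.653, -0.001]
contact_force: [-0.2, -0.6, -0.0]
finger_gap: 0.0856
finger_force: 0.0
```

Emit:
{"method": "carry_out", "body": {
  "plan": [
    [-0.1,0.35,0,0,0,0,0],
    [-0.2,0.7,0.1,0,0,0,0],
    [-0.26,1,0.2,0,0,0,0],
    [-0.26,1,0.4,0,0,0,0],
    [-0.26,1,0.4,0,0,0,0]
  ]
}}

```text
clock: 12.82
eef_pos: [0.5179, -0.1957, 0.1636]
tcp_rot: [-3.071, -0.658, 0.007]
contact_force: [-0.4, 0.9, -2.4]
finger_gap: 0.0855
finger_force: 0.0
```

Emit:
{"method": "carry_out", "body": {
  "plan": [
    [0,0.29,0.1,0,0,0,0],
    [0,0.29,0.4,0,0,0,0],
    [0,0.29,0.6,0,0,0,0],
    [0,0.29,0.6,0,0,0,0],
    [0,0.29,0.6,0,0,0,0]
  ]
}}

```text
clock: 13.23
eef_pos: [0.5312, -0.2207, 0.107]
tcp_rot: [-3.07, -0.663, 0.002]
contact_force: [1.0, -0.1, -0.1]
finger_gap: 0.0853
finger_force: 0.0
```

```bash
python3 -c "
from h import *
to([.5293,-.221,.011],down(-65.7)); print(robot.state()['q'])"
```

```text
t=13.23 shift [-0.017 -0.004  0.96 ] turn [-0.001  0.001  0.001]
[-0.21289178  0.58958355  0.73448383  1.86033964 -0.50110274  0.88726424
 -0.38069691]
```

Emit:
{"method": "carry_out", "body": {
  "plan": [
    [-0.02,0,0.25,0,0,0,0],
    [-0.02,0,0.5,0,0,0,0],
    [-0.02,0,0.7,0,0,0,0],
    [-0.02,0,0.85,0,0,0,0],
    [-0.02,0,0.93,0,0,0,0],
    [-0.02,0,0.96,0,0,0,0],
    [-0.02,0,0.96,0,0,0,0.1],
    [-0.02,0,0.96,0,0,0,0.2],
    [-0.02,0,0.96,0,0,0,0.3],
    [-0.02,0,0.96,0,0,0,0.35]
  ],
  "grip_force": 40
}}

```text
clock: 14.07
eef_pos: [0.5299, -0.223, 0.0117]
tcp_rot: [3.071, 0.661, 0.002]
contact_force: [0.0, -0.7, 0.2]
finger_gap: 0.0555
finger_force: 0.0
```

Emit:
{"method": "carry_out", "body": {
  "plan": [
    [0,0,0,0,0,0,0.4],
    [0,0,0,0,0,0,0.45],
    [0,0,0,0,0,0,0.5],
    [0,0,0,0,0,0,0.7],
    [0,0,0,0,0,0,1],
    [0,0,0,0,0,0,1],
    [0,0,0,0,0,0,1]
  ],
  "grip_force": 40
}}

```text
clock: 14.65
eef_pos: [0.5297, -0.223, 0.0115]
tcp_rot: [3.071, 0.661, 0.001]
contact_force: [-2.5, 1.6, 8.7]
finger_gap: 0.0497
finger_force: 41.0
```

Emit:
{"method": "carry_out", "body": {
  "plan": [
    [0,0,-0.05,0,0,0,1],
    [0,0,-0.2,0,0,0,1],
    [0,0,-0.5,0,0,0,1],
    [0,0,-0.8,0,0,0,1],
    [0,0,-1,0,0,0,1],
    [0,0,-1,0,0,0,1]
  ],
  "grip_force": 60
}}

```text
clock: 15.15
eef_pos: [0.531, -0.2239, 0.1158]
tcp_rot: [3.069, 0.66, 0.008]
contact_force: [0.2, -0.7, 0.4]
finger_gap: 0.0497
finger_force: 62.5
```

Run:
```python
from h import *
L=np.array([.717,-.0753,.2277]);M=R.from_euler('ZY',[3.4,-25],degrees=True).as_matrix()
F=L-.11*M[:,0];T=M@np.diag([1,-1,-1.])
# TCP in heel frame
p=np.array([.014,0,.0065]);tcp=F+M@(p-[.028,0,.02])
print("focus",F,"tcp target",tcp);np.save("tgt.npy",np.c_[T,tcp])
to(tcp,T);print(robot.state()['q'],robot.state()['finger_gap'])
to(tcp-.06*M[:,0]*[1,1,0],T)
```

```text
focus [ 0.61748162 -0.08121248  0.18121199] tcp target [ 0.61051095 -0.08162662  0.16306018]
t=15.15 shift [ 1.312 -0.968 -0.471] turn [-0.049  0.271  0.229]
[-0.21694569  0.57637177  0.74610309  1.8586651  -0.49555338  0.89480871
 -0.38090997] 0.0496636901653795
t=15.15 shift [ 0.803 -1.162 -0.474] turn [-0.049  0.271  0.229]
```

Emit:
{"method": "carry_out", "body": {
  "plan": [
    [0,0,-0.2,-0.006,0.034,0.029,1],
    [0.1,-0.2,-0.4,-0.012,0.068,0.057,1],
    [0.2,-0.4,-0.47,-0.018,0.1,0.086,1],
    [0.3,-0.6,-0.47,-0.025,0.135,0.115,1],
    [0.45,-0.8,-0.47,-0.031,0.17,0.143,1],
    [0.6,-1,-0.47,-0.037,0.2,0.172,1],
    [0.7,-1,-0.47,-0.043,0.235,0.2,1],
    [0.75,-1,-0.47,-0.049,0.271,0.229,1],
    [0.75,-1,-0.47,-0.049,0.271,0.229,1],
    [0.75,-1,-0.47,-0.049,0.271,0.229,1]
  ]
}}

```text
clock: 15.98
eef_pos: [0.5561, -0.1009, 0.1581]
tcp_rot: [-3.054, -0.091, -0.665]
contact_force: [-0.2, -0.7, -0.8]
finger_gap: 0.0492
finger_force: 62.7
```

Run:
```python
from h import *
G=np.load("tgt.npy");to(G[:,3],G[:,:3]);print(robot.state()['q'],robot.state()['finger_gap'])
```

```text
t=15.98 shift [ 0.525 -0.159  0.186] turn [-0.002  0.005 -0.   ]
[-0.45207679  0.29066643  0.72608198  2.16279658 -0.76925463  0.44694659
 -0.64721673] 0.04915225341414212
```

Emit:
{"method": "carry_out", "body": {
  "plan": [
    [0.1,-0.03,0.04,0,0,0,1],
    [0.2,-0.06,0.08,0,0.002,0,1],
    [0.3,-0.1,0.12,0,0.004,0,1],
    [0.4,-0.14,0.16,0,0.005,0,1],
    [0.48,-0.16,0.18,0,0.005,0,1],
    [0.52,-0.16,0.19,-0.002,0.005,0,1],
    [0.525,-0.16,0.19,-0.002,0.005,0,1],
    [0.525,-0.16,0.19,-0.002,0.005,0,1],
    [0.525,-0.16,0.19,-0.002,0.005,0,1]
  ]
}}

```text
clock: 16.73
eef_pos: [0.6108, -0.0819, 0.1624]
tcp_rot: [-3.055, -0.088, -0.679]
contact_force: [-0.2, -0.5, -1.3]
finger_gap: 0.0491
finger_force: 62.7
```

Run:
```python
from h import *
np.set_printoptions(precision=4,suppress=True)
G=np.load("tgt.npy");to(G[:,3],G[:,:3]);print(robot.state()['q'],robot.state()['finger_gap'])
s=robot.get_image("side");t=robot.get_image("top");cv2.imwrite("pics/side4.png",s);cv2.imwrite("pics/top4.png",t)
M=R.from_euler('ZY',[3.4,-25],degrees=True).as_matrix();L=np.array([.717,-.0753,.2277]);O=L-.11*M[:,0]-M@[.028,0,.02]
pts=np.array([[.028,.025,0],[.028,-.025,0],[.028,.025,.04],[.028,-.025,.04],[0,.025,0],[0,.025,.04],[.028,.025,.008],[0,.025,.008]])
ps=proj("side",O+pts@M.T);pt=proj("top",O+pts@M.T)
print("side",ps.round(1).tolist())
b=cv2.resize(s[135:220,205:295],None,fx=7,fy=7,interpolation=cv2.INTER_CUBIC)
for p in (ps-[205,135]+.5)*7-.5: cv2.circle(b,tuple(int(round(v)) for v in p),2,(0,255,0),-1)
a=cv2.resize(t[130:200,300:345],None,fx=3.6,fy=3.6,interpolation=cv2.INTER_CUBIC)
for p in (pt-[300,130]+.5)*3.6-.5: cv2.circle(a,tuple(int(round(v)) for v in p),1,(0,255,0),-1)
o=np.zeros((595,800,3),np.uint8);o[:,:630]=b;o[:a.shape[0],635:635+a.shape[1]]=a
cv2.imwrite("pics/c6.png",np.clip(o*1.4+10.,0,255).astype(np.uint8))
```

```text
t=16.73 shift [ 0.    -0.003 -0.007] turn [ 0.001 -0.001 -0.001]
[-0.4769  0.3762  0.716   2.0541 -0.7837  0.4758 -0.7134] 0.049072554602256645
side [[271.7, 184.7], [272.6, 175.3], [277.8, 173.3], [278.6, 164.2], [280.9, 188.5], [287.3, 177.3], [272.9, 182.5], [282.2, 186.3]]
```

View pics/c6.png

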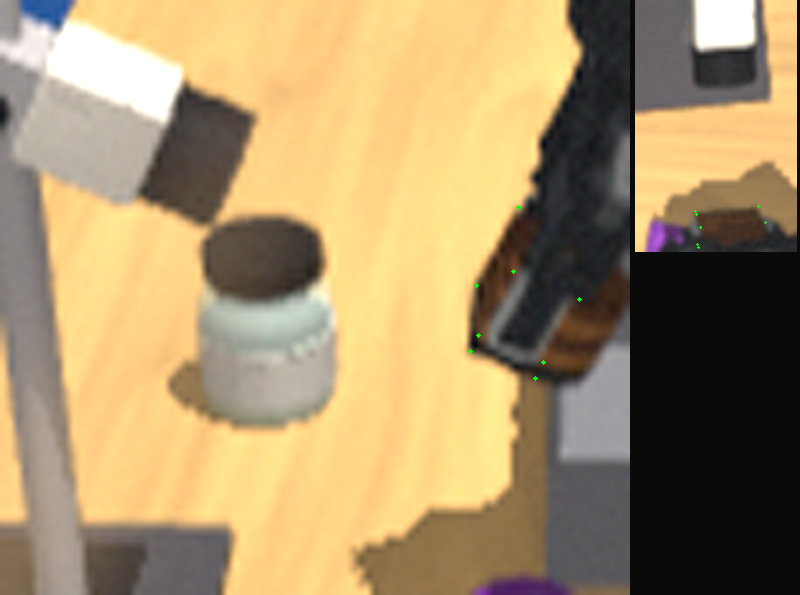

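The picture shows the heel's visible corners on the predicted ones: bottom front corner at about (272,185), upper far corner at about (279,164). The black rubber is underneath. I'll make a tiny height trim, hold, then hand in.

Emit:
{"method": "carry_out", "body": {
  "plan": [
    [0,0,-0.005,0,0,0,1],
    [0,0,-0.005,0,0,0,1],
    [0,0,-0.005,0,0,0,1],
    [0,0,-0.005,0,0,0,1],
    [0,0,-0.005,0,0,0,1],
    [0,0,-0.005,0,0,0,1],
    [0,0,-0.005,0,0,0,1],
    [0,0,-0.005,0,0,0,1]
  ]
}}

```text
clock: 17.5
eef_pos: [0.611, -0.0816, 0.1629]
tcp_rot: [-3.054, -0.089, -0.68]
contact_force: [0.8, 0.5, -0.9]
finger_gap: 0.0494
finger_force: 62.7
```

Run:
```python
from h import *
G=np.load("tgt.npy");to(G[:,3],G[:,:3]);s=robot.state();print(abs(s['dq']).max(),s['finger_gap'],s['finger_force'])
print(robot.close_job())
```

```text
t=17.50 shift [-0.004 -0.    -0.003] turn [ 0.001 -0.001 -0.001]
0.0015073169672466637 0.049433491938049655 62.68254828863064
the job is handed in; nothing more can be done
None
```

The job is handed in at 17.5 s with no verdict shown: the rasp lies flat on the mat, and the heel is gripped and still at the focus point, about 0.5 mm from the arm pose I computed from the images (lens position good to about 2 mm).

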